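# Close the dowelled veneer press and hold it shut

### The arm

A 6-joint arm with a two-finger parallel gripper is mounted at the origin on the work surface. World frame = base frame: x ahead of the robot, y to its left, z up, the work surface at z = 0. Lengths are in m, angles in rad, forces in N, time in s.
With the tool pointing down it reaches from about 0.35 to 0.875 m from the base axis. Payload 15.5 kg.
Tool frame: the origin (TCP) lies midway between the tips of the shut fingers; the grasp point (between the pads) lies 19 mm behind it; z points along the fingers, y is the line along which they close (so a half turn about z gives the same grasp; the last joint's range is limited). The gripper opens to 85 mm and grips with 20 to 120 N. Pads are 22 mm wide; open, the fingers measure 114 mm over their backs; the gripper's body (76 mm by 85 mm) begins 54 mm behind the grasp point. The pads swing forward as they close: fully open they stand 13 mm farther back than shut.
Start: joints at [1.248, 0.494, 1.345, -0, 1.302, -0.096], TCP at [0.141, 0.609, 0.231] pointing down, gripper open.
Joint ranges: [-2.91, 2.91], [-0.82, 2.16], [0.22, 2.67], [-1.22, 4.37], [0.12, 2.79], [-3.08, 3.08]. Speed limits (rad/s): [1.89, 1.89, 2.57, 3.01, 3.01, 3.01].

### API

Orientations are given as a rotation vector (axis times angle).
In Python, from rig import movep, move_straight, move_j, gripper_to, hold, ik, read_camera, camera_info, IKError, job_done, find_in, read_time, read_q, read_qd, read_tau, read_ee_pos, read_tcp_rot, read_ft_force, read_wrist_torque, read_opening, read_gripper_force gives the robot as it stands. Calls block until the motion is done:
- movep(position, orientation): joint-space move of the TCP to a pose.
- move_straight(position, attitude=None, rate=0.15, max_force=None): straight line of the TCP; attitude=None keeps the orientation; rate is the mean speed in m/s. With max_force (N) it stops when the force on the tool has changed by that much, and returns True; else False.
- move_j(angles): joint-space move.
- gripper_to(opening, grasp_force=None): finger opening in m; grasp_force is the grip in N (None keeps the last); returns when the fingers have stopped.
- hold(seconds).
- ik(position, orientation): joint angles nearest the present ones, or None.
- read_camera(name): name is "scene" or "top"; returns (picture, depth): 480x640x3 uint8, red, green, blue; 480x640 float32, m along the optical axis (not along the pixel's ray), 0 where there is no reading.
- camera_info(name): a dict with "vertical_fov" (degrees; the focal length in pixels is half the picture's height over the tangent of half this angle, whatever the lens; pixels are square), "cx", "cy" (the principal point, pixels), "R" (3x3) and "t" (3): a world point X has camera coordinates R X + t. Camera axes: x right, y down, z forward; pixel columns grow to the right and rows downward; lengths in m; the calibration is good to about 2 mm. A picture is of the moment at which its call begins. camera_info takes no time and is no camera call.
A pose or a line that the arm cannot do raises IKError and nothing moves.
- job_done(): hands the job in; it is judged then, once.
Trained networks look in the newest picture that a camera, given by its name, has taken for a name from the list of things; names that differ only in an ending like _2 or _b are one class to them, and where a whole thing is asked for, a point or a joint stands for the part that bears it (a point fixed in the world has none). Each returns a list of dicts, best first, with "p" (0 to 1); they miss things now and then, are a little off and sometimes report something else, mostly with a low value. They report only what shows in the picture. A call takes as long as a camera call. They do not tell look-alikes from the thing itself.
- find_in(camera, target): "pixel" ([column, row] in pixels, amid what is visible of it).
Readings, each from a call of its own:
- read_time(): time.
- read_q(): joint angles.
- read_qd(): joint speeds.
- read_tau(): joint torques, N m.
- read_ee_pos(): TCP position.
- read_tcp_rot(): TCP orientation.
- read_ft_force(): force on the tool from outside, world axes, zero at the start.
- read_wrist_torque(): the same for the moment, N m.
- read_opening(): finger opening in m.
- read_gripper_force(): force on a finger pad.
Only numpy, scipy, OpenCV 4.12 (cv2) and the standard library are available. Lean on these libraries where they do the work, as an engineer would, in place of code of your own. Each camera call takes 0.05 s, during which the arm holds its last target. There are 200 camera calls.

### The job

Lift the top block off the pile of three plywood press blocks, fit its two holes over the two steel dowels of the press bolted to the bench, and push it down against the sprung pad until the two halves meet face to face. Finish while still holding the press fully closed with the gripper: do not let go, since the pad lifts the block again. Leave the other two blocks on the pile and everything else on the bench where it is.

Things in the scene. Friction and masses are not known exactly. Their poses are not given: they have to be found in the camera images.
- top_half: Upper press half, top block of the pile: plywood 150 x 56 x 24 mm (x, y, z), 0.13 to 0.22 kg; two 13 mm through holes on its long centre line at x = -55 and +55 mm, mouths chamfered 1.5 mm. Origin: centre of its underside; x along its length, z up. Fits the press either way round (half turn about z). Grip from above across its 56 mm width (its y).
- spare_mid: Identical block, the middle of the pile, under the top one (each block lies a few mm and up to about 0.06 rad askew on the one below). Origin: centre of its underside. Stays on the pile.
- spare_low: Identical block, the bottom of the pile. Origin: centre of its underside. Stays on the pile.
- pile_board: Dark wooden board 170 x 80 x 12 mm fixed to the bench, on which the pile stands (top of the pile 84 mm above the bench). Origin: centre of its underside. Left or right of the robot's centre line, the press on the other side.
- press: Lower press half, fixed: plywood 150 x 56 x 30 mm (x, y, z) on a 190 x 40 x 6 mm steel foot. Two 10 mm steel dowels at x = -55 and +55 mm on its long centre line stand 22 mm above its upper face, the last 8 mm tapering to 4 mm. Origin: centre of its underside, on the bench; x along its length. Closed, the upper half's origin is 30 mm above this one.
- press_face (a point): Centre of the upper face of the lower press half, 30 mm above the bench.
- pad (a joint): Sprung pad in the middle of the press between the dowels: 60 x 40 mm cork with a 56 x 36 mm dark wooden veneer plate on it. 0 m: raised, its top 8 mm above the press's upper face; 0.008 m: pushed flush, press closed. The spring pushes up with 4.5 N when raised and 10.5 N when flush, more than the upper half's weight.
- screwdriver: Bystander: screwdriver 190 mm long with a blue handle, lying between the press and the pile. Origin: about its middle, on the bench.
- pickup: Bystander: guitar pickup, steel-covered box 38 x 70 x 16 mm. Origin: centre of its underside.
- tape_roll: Bystander: paper tape roll, 90 mm diameter, 20 mm high. Origin: centre of its underside.
- multimeter: Bystander: orange multimeter 135 x 70 x 32 mm. Origin: centre of its underside.
- parts_dish: Bystander: steel dish 100 mm diameter, 35 mm high. Origin: centre of its underside.
- wrench: Bystander: steel wrench 160 mm long. Origin: about its middle, on the bench.
- screw_jar: Bystander: glass jar 60 mm diameter, 70 mm high. Origin: centre of its underside.
Not all that is in view belongs to the job. What is shaped like the spare_low but black is not meant. What is shaped like the top_half but yellow is not meant.

How it is judged:
On the way, in this order (a step that is already met when the one before it is completed fails the run):
1. the top block is lifted clear of the pile in the gripper (z of top_half in the frame of spare_mid above 0.034 m and contact force between top_half and spare_mid below 0.05 N and contact force between top_half and the fingers above 1 N), for 0.2 s.
2. the block sits over both dowels (horizontal distance between top_half and press below 0.003 m and angle between the x axis of top_half and the x axis of press, either way round below 0.04 rad and z of top_half in the frame of press below 0.044 m), for 0.1 s.
At the end, for the whole second after the job is handed in: The block is on both dowels (within 3 mm, 0.04 rad, level to 0.03 rad), gap under 2 mm, pad down over 6 mm, gripper still on it with over 3 N, at rest. The two spare blocks are still stacked on the board; they and all bystanders moved under 40 mm (horizontal distance between top_half and press below 0.003 m and angle between the x axis of top_half and the x axis of press, either way round below 0.04 rad and z of top_half in the frame of press below 0.032 m and angle between top_half's own z axis and vertical below 0.03 rad and value of joint pad above 0.006 m and contact force between top_half and the fingers above 3 N and linear speed of top_half below 0.01 m/s and z of spare_low in the frame of pile_board above 0.01 m and z of spare_mid in the frame of pile_board above 0.033 m and distance of each of spare_low, spare_mid, screwdriver, pickup, tape_roll, multimeter, parts_dish, wrench, screw_jar from where it was at the start of the episode below 0.04 m); the arm keeps its last pose, push and grip.
It fails at once if a spare block or a bystander is moved by more than 40 mm (distance of any of spare_low, spare_mid, screwdriver, pickup, tape_roll, multimeter, parts_dish, wrench, screw_jar from where it was at the start of the episode above 0.04 m).
It also fails if it takes over 35 s, if anything falls off the work surface, if the arm or the gripper's body presses on something with over 40 N, if the wrist force passes 120 N, or if a joint passes its speed limit or range.

## Working session

There is one attempt and no reset: what is moved stays moved. The work goes in short steps, each a Python script; the robot and the scene stay as the last script left them, time stands still between calls to the robot, and variables do not carry over. Pictures are saved under pics/ and viewed, at most 10 in all, crops included, and the job is handed in when it is done.

```bash
ls; mkdir -p pics; python3 - <<'E'
from rig import *
import numpy as np,cv2
for n in("scene","top"):
    im,d=read_camera(n); cv2.imwrite(f"pics/{n}0.png",im[:,:,::-1]); np.save(f"pics/{n}0.npy",d)
    i=camera_info(n); print(n,i)
    for t in("top_half","press","pile_board","screwdriver","press_face"): print(t,[(np.round(f["pixel"]),round(f["p"],2)) for f in find_in(n,t)])
print(read_time(),read_tcp_rot())
E
```

```text
pics
scene {'vertical_fov': 45.320485489536125, 'cx': 316.14518934196053, 'cy': 234.13941380820143, 'R': array([[ 0.60733162,  0.79443699, -0.00426332],
       [ 0.56937542, -0.43900636, -0.6950432 ],
       [-0.55403965,  0.41969428, -0.71895534]]), 't': array([-0.3196875 , -0.24343242,  1.67028184])}
top_half [(array([472., 221.]), 0.68), (array([380., 209.]), 0.65), (array([365., 306.]), 0.36)]
press [(array([219., 292.]), 0.94)]
pile_board [(array([376., 241.]), 0.75)]
screwdriver [(array([292., 228.]), 0.61)]
press_face [(array([223., 293.]), 0.72), (array([290., 228.]), 0.44), (array([155., 375.]), 0.23)]
top {'vertical_fov': 49.34461894928609, 'cx': 314.70709045660175, 'cy': 249.9899837386392, 'R': array([[-0.02055727, -0.99978005,  0.00415349],
       [-0.99156925,  0.01985648, -0.12804742],
       [ 0.12793678, -0.00675078, -0.99175935]]), 't': array([1.35865376e-05, 5.35827225e-01, 1.21095696e+00])}
top_half [(array([233., 248.]), 0.82), (array([153., 195.]), 0.58)]
press [(array([412., 272.]), 0.62)]
pile_board [(array([249., 256.]), 0.76)]
screwdriver [(array([308., 309.]), 0.65), (array([233., 173.]), 0.53)]
press_face [(array([410., 275.]), 0.59)]
0.6 [-3.57112967e-01 -3.12121842e+00 -2.86295357e-05]
```

View pics/top0.png

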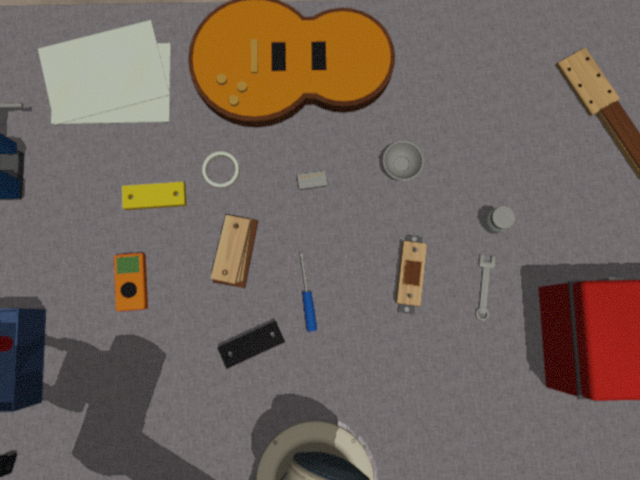

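View pics/scene0.png

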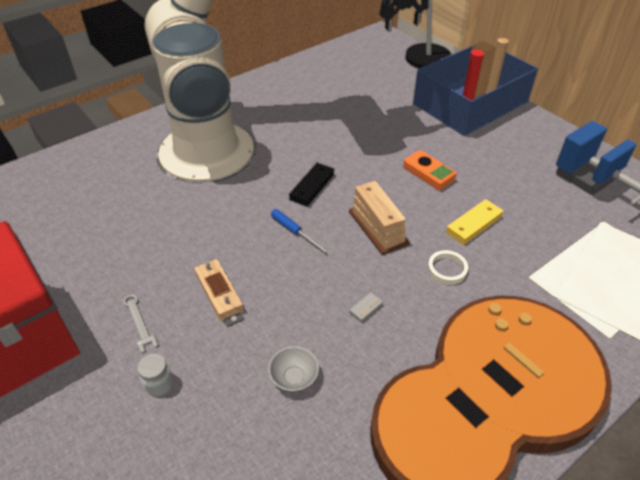

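```bash
cat >h.py <<'E'
from rig import *
import numpy as np,cv2
def cam(n):
    i=camera_info(n); return i["R"],i["t"],240/np.tan(np.radians(i["vertical_fov"]/2)),i["cx"],i["cy"]
def world(n,uv,depth):
    R,t,f,cx,cy=cam(n); uv=np.asarray(uv,float)
    c=np.stack([(uv[...,0]-cx)/f,(uv[...,1]-cy)/f,np.ones(uv.shape[:-1])],-1)*np.asarray(depth)[...,None]
    return (c-t)@R
def onplane(n,uv,z):
    R,t,f,cx,cy=cam(n); uv=np.asarray(uv,float)
    d=np.stack([(uv[...,0]-cx)/f,(uv[...,1]-cy)/f,np.ones(uv.shape[:-1])],-1)@R
    o=-R.T@t
    return o+d*((z-o[2])/d[...,2])[...,None]
def cloud(n,d): 
    v,u=np.mgrid[:480,:640]; return world(n,np.stack([u,v],-1),d)
def rect(P):
    (c,(w,h),a)=cv2.minAreaRect((P[:,:2]*1000).astype(np.float32))
    if w<h: a+=90; w,h=h,w
    return np.round(c,1),round(w,1),round(h,1),round((a+90)%180-90,2)
E
python3 - <<'E'
from h import *
for n,c1,c2 in(("top",(235,250),(411,272)),("scene",(380,215),(219,290))):
    im=cv2.imread(f"pics/{n}0.png"); d=np.load(f"pics/{n}0.npy"); P=cloud(n,d); hsv=cv2.cvtColor(im,cv2.COLOR_BGR2HSV)
    v,u=np.mgrid[:480,:640]
    for nm,c,z in(("pile",c1,.084),("press",c2,.030)):
        near=(np.hypot(u-c[0],v-c[1])<60)
        m=near&(abs(P[...,2]-z)<.012)&(hsv[...,1]>60)
        Z=P[...,2][m]; print(n,nm,m.sum(),"z pct",np.percentile(Z,[5,50,95]).round(4))
        m=near&(abs(P[...,2]-z)<.008)&(hsv[...,1]>60)
        k=np.stack([u[m],v[m]],-1); Q=onplane(n,k,z)
        q=Q[:,:2]*1000; e,V=np.linalg.eigh(np.cov(q.T)); print("  rect",rect(Q),"mean",q.mean(0).round(1),"pca ang",np.degrees(np.arctan2(V[1,1],V[0,1])).round(2),"sizes",np.sqrt(12*e).round(1))
    a=[cv2.resize(im[c[1]-45:c[1]+45,c[0]-45:c[0]+45],(400,400),interpolation=cv2.INTER_CUBIC) for c in(c1,c2)]
    cv2.imwrite(f"pics/crop_{n}.png",np.hstack(a))
E
```

```text
top pile 1597 z pct [0.079  0.0834 0.0874]
  rect (array([537.6, 182.9]), 150.0, 57.7, -13.38) mean [537.2 183.2] pca ang 166.64 sizes [ 58.  148.7]
top press 1461 z pct [0.0252 0.0308 0.0396]
  rect (array([ 478.2, -239.5]), 149.8, 56.8, -8.68) mean [ 477.4 -239.3] pca ang 171.35 sizes [ 59.1 156.2]
scene pile 1166 z pct [0.0753 0.084  0.0874]
  rect (array([540.9, 180.9]), 157.6, 61.3, -13.38) mean [543.6 180.7] pca ang 165.93 sizes [ 60.1 156.4]
scene press 1384 z pct [0.0241 0.0307 0.0394]
  rect (array([ 482.5, -241.8]), 155.9, 57.0, -8.69) mean [ 487.2 -243.1] pca ang 171.47 sizes [ 59.9 160.1]
```

View pics/crop_top.png

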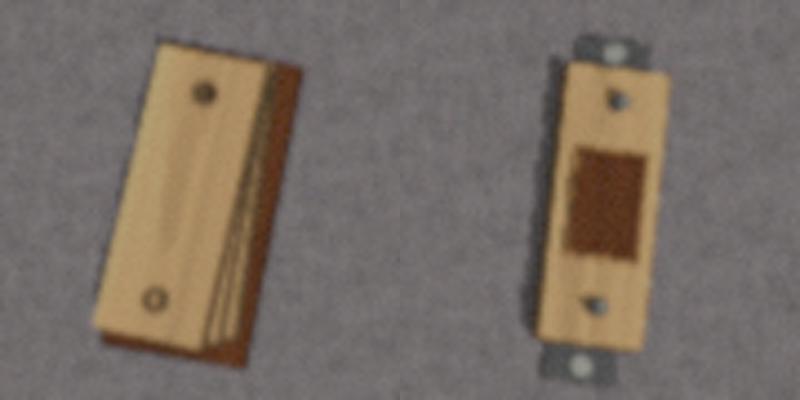

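View pics/crop_scene.png

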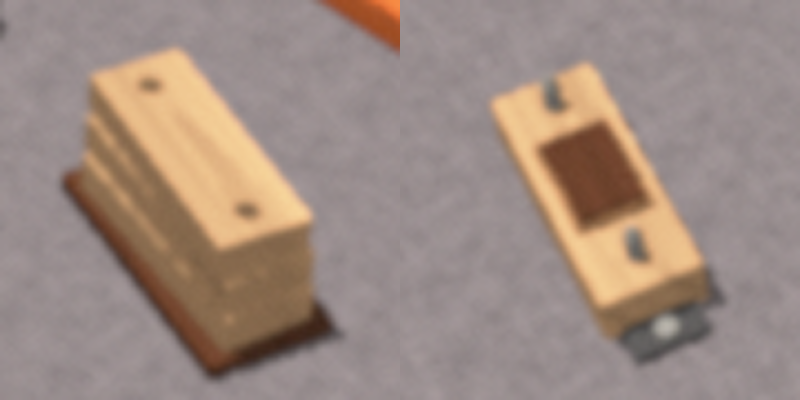

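```bash
cat >>h.py <<'E'
def rv(psi_deg):  # tool down, tool y at psi
    p=np.radians((psi_deg+90)/2); return np.pi*np.array([np.cos(p),np.sin(p),0])
E
python3 - <<'E'
from h import *
def up(n,k,c): return onplane(n,(np.array(k)+.5)/(400/90)-.5+np.array(c)-45,1)  # placeholder
def uv(k,c): return (np.array(k,float)+.5)/(400/90)-.5+np.array(c)-45
D={"top pile":("top",(235,250),.084,[(160,42),(272,62),(205,350),(95,328)],[(204,93),(154,299)]),
"top press":("top",(411,272),.030,[(168,62),(270,75),(240,350),(138,338)],None),
"scene pile":("scene",(380,215),.084,[(92,73),(180,48),(313,216),(220,250)],[(150,84),(247,209)]),
"scene press":("scene",(219,290),.030,[(91,102),(190,63),(306,265),(202,308)],None)}
for k,(n,c,z,K,H) in D.items():
    P=onplane(n,uv(K,c),z)[:,:2]*1000; print(k,"centre",P.mean(0).round(1),"sides",np.linalg.norm(np.roll(P,-1,0)-P,axis=1).round(1))
    a=(P[0]+P[1]-P[2]-P[3]); print("  ang",np.degrees(np.arctan(a[1]/a[0])).round(2))
    if H:
        h=onplane(n,uv(H,c),z)[:,:2]*1000; a=h[0]-h[1]; print("  holes mid",h.mean(0).round(1),np.linalg.norm(a).round(1),np.degrees(np.arctan(a[1]/a[0])).round(2))
for p in((.538,.184,.15,76.6),(.538,.184,.0575,76.6),(.478,-.240,.15,81.35),(.478,-.24,.02,81.35)): print(ik(p[:3],rv(p[3])))
E
```

```text
top pile centre [537.  181.2] sides [ 59.2 152.7  57.5 151.6]
  ang -12.89
  holes mid [536.5 183.3] 109.5 -13.57
top press centre [ 477.  -240.2] sides [ 55.4 149.   54.5 149.6]
  ang -8.72
scene pile centre [536.4 185.6] sides [ 55.  149.   57.1 152.5]
  ang -13.78
  holes mid [536.5 184. ] 109.8 -13.13
scene press centre [ 479.2 -240.4] sides [ 54.8 150.4  54.1 149.5]
  ang -8.45
[ 2.24524106e-01  5.07439275e-01  1.58183709e+00 -4.44089210e-16
  1.05231629e+00 -1.11239810e+00]
[ 2.24524106e-01  6.38517257e-01  1.65661767e+00 -4.44089210e-16
  8.46457730e-01 -1.11239810e+00]
[-0.57698106  0.4669165   1.66441025  0.          1.01026591 -1.9968064 ]
[-0.57698106  0.67108327  1.76248415  0.          0.70802523 -1.9968064 ]
```

```bash
python3 - <<'E'
from h import *
o=rv(76.65); g=[.5368,.1833]
gripper_to(.085,50)
movep(g+[.15],o)
print("hit",move_straight(g+[.0575],rate=.08,max_force=8), read_ee_pos())
gripper_to(.04,50); print("open",read_opening(),read_gripper_force(),read_ft_force())
move_straight(g+[.17],rate=.08)
hold(.3); print("open",read_opening(),read_gripper_force(),read_ft_force(),read_time())
for n in("top","scene"):
    im,d=read_camera(n); cv2.imwrite(f"pics/{n}1.png",im[:,:,::-1]); np.save(f"pics/{n}1.npy",d)
a=cv2.imread("pics/top1.png")[170:320,150:320]; b=cv2.imread("pics/scene1.png")[110:260,300:470]
cv2.imwrite("pics/l1.png",cv2.resize(np.hstack([a,b]),None,fx=2.35,fy=2.35,interpolation=cv2.INTER_CUBIC))
E
```

```text
hit False [0.53710875 0.18338175 0.0579597 ]
open 0.055278470528134935 53.38461220264435 [-2.262461   -0.64954074  7.24171326]
open 0.05505955324015665 52.94860482215881 [ 0.08325786 -0.18402346 -1.86215514] 6.5
```

View pics/l1.png

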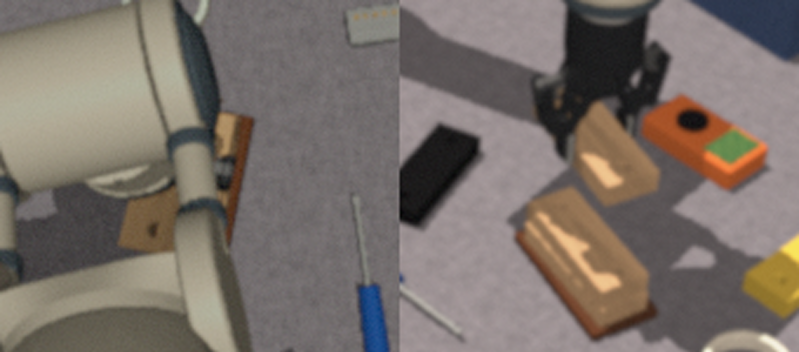

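```bash
python3 - <<'E'
from h import *
o=rv(81.35); g=[.4778,-.2400]
movep(g+[.17],o); move_straight(g+[.075],rate=.1); hold(.3)
print(read_ee_pos(),read_opening(),read_ft_force(),read_time())
for n in("top","scene"):
    im,d=read_camera(n); cv2.imwrite(f"pics/{n}2.png",im[:,:,::-1]); np.save(f"pics/{n}2.npy",d)
a=cv2.imread("pics/top2.png")[210:330,340:480]; b=cv2.imread("pics/scene2.png")[220:340,150:290]
cv2.imwrite("pics/l2.png",cv2.resize(np.hstack([a,b]),None,fx=2.85,fy=2.85,interpolation=cv2.INTER_CUBIC))
E
```

```text
[ 0.47794582 -0.24009803  0.07530517] 0.05521947251062773 [-0.63876201 -0.36024458 -1.70640952] 9.575
```

View pics/l2.png

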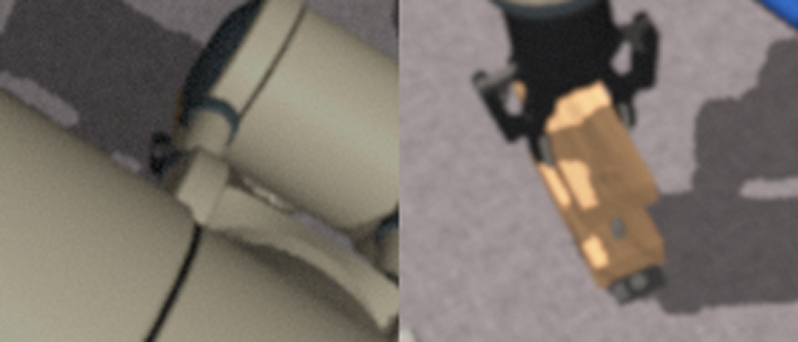

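```bash
python3 - <<'E'
from h import *
im=cv2.imread("pics/scene2.png"); R,t,f,cx,cy=cam("scene"); S=5;u0,v0=180,225
big=cv2.resize(im[v0:v0+110,u0:u0+120],None,fx=S,fy=S,interpolation=cv2.INTER_CUBIC)
def pr(X):
    c=R@np.array(X)+t; return np.array([(f*c[0]/c[2]+cx-u0+.5)*S,(f*c[1]/c[2]+cy-v0+.5)*S]).round().astype(int)
a=np.radians(-8.65);C=np.array([[np.cos(a),-np.sin(a)],[np.sin(a),np.cos(a)]])
for z0,h,col in((.0773,.024,(255,0,0)),(0,.03,(0,0,255))):
    k=[(C@np.array(s)*1+[.4779,-.2401]).tolist() for s in((.075,.028),(.075,-.028),(-.075,-.028),(-.075,.028))]
    for z in(z0,z0+h):
        cv2.polylines(big,[np.array([pr(p+[z]) for p in k])],True,col,1)
    for p in k: cv2.line(big,tuple(map(int,pr(p+[z0]))),tuple(map(int,pr(p+[z0+h]))),col,1)
cv2.imwrite("pics/w2.png",big)
E
```

```text
(no output)
```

View pics/w2.png

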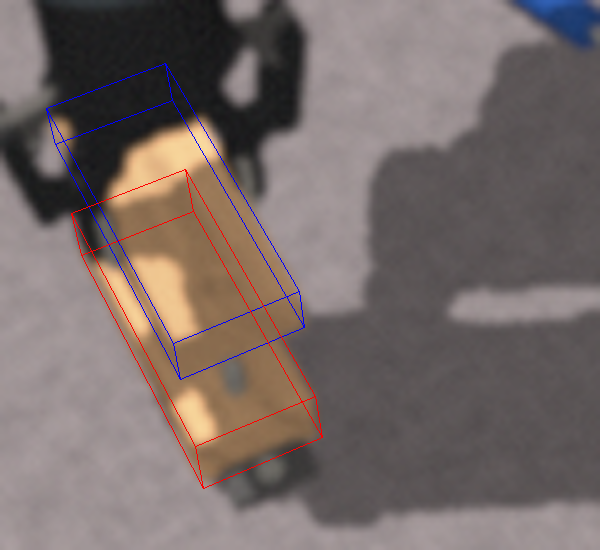

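```bash
python3 - <<'E'
from h import *
g=[.4778,-.2400]
for z,m in((.046,10),(.040,12),(.036,15)):
    h=move_straight(g+[z],rate=.04,max_force=m)
    print(h,np.round(read_ee_pos(),4),np.round(read_ft_force(),1),np.round(read_wrist_torque(),2),read_opening(),read_time())
    if h: break
E
```

```text
False [ 0.4779 -0.24    0.0461] [-0.2  0.9 -0.7] [-0.01 -0.06  0.02] 0.05489090962447612 10.55
False [ 0.4777 -0.2399  0.0398] [-0.1  0.4 -1.8] [ 0.01  0.02 -0.  ] 0.05507246683592291 10.85
False [ 0.4781 -0.2401  0.036 ] [ 1.5 -0.4  2.7] [-0.12 -0.1   0.05] 0.055193575261339924 11.1
```

```bash
python3 - <<'E'
from h import *
g=[.4780,-.2400]; hold(.2)
for z in(.032,.030,.029,.028,.027,.026,.025,.024,.023):
    h=move_straight(g+[z],rate=.02,max_force=25); hold(.15)
    F=read_ft_force(); print(h,np.round(read_ee_pos(),4),np.round(F,1),np.round(read_wrist_torque(),2),round(read_opening(),4),read_time())
    if h or F[2]>22: break
E
```

```text
False [ 0.4779 -0.24    0.032 ] [-3.3 -1.2  6.6] [-0.14  0.28 -0.03] 0.0551 11.8
False [ 0.4779 -0.24    0.0301] [-2.2 -0.3  7.8] [-0.15  0.37 -0.03] 0.0551 12.2
False [ 0.4779 -0.24    0.0291] [-2.7 -0.2  9.2] [-0.1   0.31  0.01] 0.0549 12.6
False [ 0.4779 -0.2401  0.0281] [-1.8 -1.3  8.1] [-0.11  0.43 -0.04] 0.0546 13.0
False [ 0.4779 -0.24    0.028 ] [-6.3  1.3 29.8] [ 0.45  1.05 -0.02] 0.0551 13.4
```

```bash
python3 - <<'E'
from h import *
hold(1); print(np.round(read_ee_pos(),4),np.round(read_ft_force(),1),read_gripper_force(),read_opening())
im,d=read_camera("scene"); cv2.imwrite("pics/s3.png",cv2.resize(im[190:330,180:300,::-1],None,fx=4,fy=4,interpolation=cv2.INTER_CUBIC))
E
```

```text
[ 0.4779 -0.2401  0.028 ] [-6.9  1.4 28.7] 56.591779589653015 0.05537026313528721
```

View pics/s3.png

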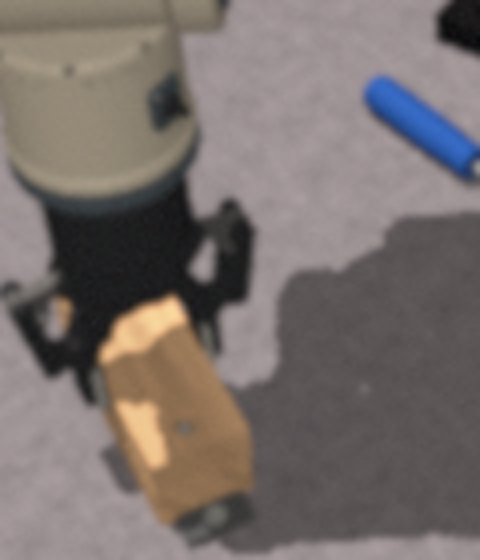

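The picture shows the block seated flush on the press, with a dowel tip visible in its hole at about (184,428) of the crop and no gap in the end face. The force is steady at 29 N.

```bash
python3 -c "
from rig import *
print(job_done())"
```

```text
the job is handed in; nothing more can be done
None
```

The top block is on both dowels and I handed the job in with the gripper still holding the press closed at about 29 N; the hand-in gave no verdict, and I took no final picture of the pile or the other bench items.

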